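# Sound a blind socket and fit the peg that comes level

## Robot

A 6-joint arm with a two-finger parallel gripper is mounted at the origin on a cart in front of the work surface, level with it; the furniture and walls round the work are solid. World frame = base frame: x ahead of the robot, y to its left, z up, the work surface at z = 0. Lengths are in m, angles in rad, forces in N, time in s.
With the tool pointing down it reaches from about 0.275 to 0.85 m from the base axis. Payload 5.2 kg.
Tool frame: the origin (TCP) lies between the finger pads; the fingertips stand 25 mm ahead of it and the grasp point (between the pads) lies 6 mm ahead of it; z points along the fingers, y is the line along which they close (so a half turn about z gives the same grasp; the last joint's range is limited). The gripper opens to 85 mm and grips with 20 to 120 N. Pads are 22 mm wide; open, the fingers measure 114 mm over their backs; the gripper's body (76 mm by 85 mm) begins 54 mm behind the grasp point. The pads swing forward as they close: fully open they stand 13 mm farther back than shut.
Start: joints at [1.129, 0.259, 1.535, -0, 1.348, -0.203], TCP at [0.13, 0.534, 0.256] pointing down, gripper open.
Joint ranges: [-3.14, 3.14], [-0.91, 2.08], [0.19, 2.58], [-1.22, 4.36], [0.22, 2.71], [-3.12, 3.12]. Speed limits (rad/s): [2.57, 2.57, 3.14, 3.14, 3.14, 3.14].

## Interface

Orientations are given as [roll, pitch, yaw] about the fixed x, y, z axes, in that order (R = Rz(yaw) Ry(pitch) Rx(roll)).
In Python, from workcell import robot, effector, grab_frame, camera_info, sign_off, boxes_of, outline_of, tip_of, monitor gives the robot as it stands. Calls block until the motion is done:
- robot.goto(position, orientation): joint-space move of the TCP to a pose.
- robot.move_straight(position, attitude=None, feed=0.15, threshold=None): straight line of the TCP; attitude=None keeps the orientation; feed is the mean speed in m/s. With threshold (N) it stops when the force on the tool has changed by that much, and returns True; else False.
- robot.set_joints(angles): joint-space move.
- effector.gripper_open() and effector.close(): open the fingers fully, or close them until they stop; the grip force is fixed at half the most.
- robot.wait(seconds).
- robot.ik(position, orientation): joint angles nearest the present ones, or None.
- grab_frame(name): name is "scene" or "top" or "wrist"; returns the picture (420x560x3 uint8, red, green, blue); there is no depth.
- camera_info(name): a dict with "intrinsics" (3x3 intrinsics, pixels), "extrinsics" (4x4, takes a point from world to camera coordinates). Camera axes: x right, y up, looking along -z (the intrinsics and any distortion apply to the point x, -y, -z); pixel columns grow to the right and rows downward; lengths in m; the calibration is good to about 2 mm. A picture is of the moment at which its call begins: read the wrist's pose just before it. camera_info takes no time and is no camera call; for the wrist camera it gives the pose at the moment of the call.
A pose or a line that the arm cannot do raises robot.IKError and nothing moves.
- sign_off(): hands the job in; it is judged then, once.
Trained networks look in the newest picture that a camera, given by its name, has taken for a name from the list of things; names that differ only in an ending like _2 or _b are one class to them, and where a whole thing is asked for, a point or a joint stands for the part that bears it (a point fixed in the world has none). Each returns a list of dicts, best first, with "score" (0 to 1); they miss things now and then, are a little off and sometimes report something else, mostly with a low value. They report only what shows in the picture. A call takes as long as a camera call. They do not tell look-alikes from the thing itself.
- boxes_of(camera, thing): "location" ([x, y, z] in m, in world coordinates, good to about 4 mm: the middle of the surface that is visible of it).
- outline_of(camera, thing): "pixels" (420x560 bool, what is visible of it).
- tip_of(camera, thing): "location" ([x, y, z] in m, in world coordinates, good to about 4 mm: a listed point, or the origin of a listed thing).
Readings, each from a call of its own:
- monitor.read_t(): time.
- monitor.read_q(): joint angles.
- monitor.read_qd(): joint speeds.
- monitor.read_tau(): joint torques, N m.
- monitor.read_tool_pos(): TCP position.
- monitor.read_ee_rot(): TCP orientation.
- monitor.read_ft_force(): force on the tool from outside, world axes, zero at the start.
- monitor.read_wrist_torque(): the same for the moment, N m.
- monitor.read_gripper_width(): finger opening in m.
- monitor.read_grasp_force(): force on a finger pad.
Only numpy, scipy, OpenCV 4.12 (cv2) and the standard library are available. Lean on these libraries where they do the work, as an engineer would, in place of code of your own. Each camera call takes 0.05 s, during which the arm holds its last target. There are 200 camera calls.

## Task

The serving stand has lost one of its four pegs, and nobody knows how deep the empty socket is. Take the depth rod from its holder, rest it lightly on the bottom of the socket for a moment to feel the depth, put it back in its holder, and then gently fit the one spare peg that, fully home on the bottom, comes level with the three fixed pegs. Do not try out pegs that do not match, do not force anything, and leave the other pegs and the things around where they stand.

Things in the scene. Friction and masses are not known exactly. Their poses are not given: they have to be found in the camera images.
- stand_foot: fixed wooden foot of a serving stand: square block 150 x 150 mm, 50 mm high, with three fixed pegs of 16 mm diameter that stand 44 mm above its top (tops 94 mm above the worktop) at its corners (+45,+45), (+45,-45), (-45,+45) mm, and the empty socket at (-45,-45) mm. Origin: centre of its underside, on the worktop; z up, x and y along its edges.
- socket (a point): centre of the mouth of the empty socket, level with the top of the block (50 mm above the worktop). Round vertical blind hole, 17.5 mm in diameter with a chamfer of about 2.5 mm at the mouth. Its depth is 20, 30 or 40 mm, different from start to start and not to be seen from outside. A rod or peg held off centre can catch on the wall before the bottom.
- socket_pad: the cork bottom of the socket, hidden in the block; the origin is NOT on the bottom but at the centre of the mouth, so that this pose does not tell the depth. The bottom gives way about 0.25 mm per newton.
- depth_rod: loose steel depth rod, 110 mm long, about 90 g, standing upright in its holder: shaft 16 mm in diameter, like the pegs, up to 73 mm from the tip, with rings cut every 10 mm; above that a dark wooden handle 22 mm in diameter, 37 mm long, to hold it by. Origin: centre of the flat tip (lower end); z up along the rod.
- rod_tip (a point): centre of the rod's flat tip, its lower end
- rod_holder: fixed dark wooden holder of the rod, 56 x 56 mm, 40 mm high, with a round hole in the middle, 19 mm in diameter and 35 mm deep, chamfered by about 2.5 mm; the rod's tip stands on the floor of the hole, 5 mm above the worktop. Origin: centre of its underside; z up.
- peg_short: loose upright round wooden peg, 16 mm in diameter, 64 mm long, about 50 g, standing on the worktop; its foot has a 1.5 mm chamfer. Origin: centre of its foot; z up along the peg. The three spare pegs differ only in length (64, 74, 84 mm). This is the short one.
- peg_medium: loose upright round wooden peg, 16 mm in diameter, 74 mm long, about 50 g, standing on the worktop; its foot has a 1.5 mm chamfer. Origin: centre of its foot; z up along the peg. The three spare pegs differ only in length (64, 74, 84 mm). This is the medium one.
- peg_long: loose upright round wooden peg, 16 mm in diameter, 84 mm long, about 50 g, standing on the worktop; its foot has a 1.5 mm chamfer. Origin: centre of its foot; z up along the peg. The three spare pegs differ only in length (64, 74, 84 mm). This is the long one.
- peg_short_top (a point): centre of the top end of the short peg
- peg_medium_top (a point): centre of the top end of the medium peg
- peg_long_top (a point): centre of the top end of the long peg
- spice_jar: bystander: round spice jar, 41 mm in diameter, 105 mm high; origin: centre of its underside
- candle: bystander: tea light, 38 mm in diameter, 15 mm high; origin: centre of its underside
- small_dish: bystander: small glass dish, 89 mm in diameter, 34 mm high; origin: centre of its underside
- pot: bystander: turned wooden honey pot, 76 mm in diameter, 82 mm high; origin: centre of its underside
- clothes_clip: bystander: clothes clip lying flat, 72 mm long, 15 mm wide, 12 mm high; origin: centre of its underside, y along its length
Things that resemble listed ones, but are neither listed nor needed, are in the scene too. Several things have the shape of the rod_holder; the one meant has the colours described above.

How it is judged:
On the way, in this order (a step that is already met when the one before it is completed fails the run):
1. the depth rod rests on the bottom of the socket (at least 0.5 N for 0.1 s) (contact force between depth_rod and socket_pad above 0.5 N and z of rod_tip in the frame of stand_foot below 0.034 m and horizontal distance between rod_tip and socket below 0.008 m), for 0.1 s.
2. the rod stands in its holder again, let go (horizontal distance between depth_rod and rod_holder below 0.006 m and z of rod_tip in the frame of rod_holder below 0.01 m and angle between depth_rod's own z axis and vertical below 0.2 rad and contact force between the fingers and depth_rod below 0.1 N), for 0.2 s.
At the end, for the whole second after the job is handed in: One spare peg stands at rest in the socket, upright (within 0.12 rad) and with its top level with the three fixed pegs (94 mm above the worktop, within 3 mm); the other two spare pegs still stand within 30 mm of where they were; the depth rod stands fully in its holder (((z of peg_short_top in the frame of stand_foot between 0.091 and 0.097 m and horizontal distance between peg_short_top and socket below 0.007 m and angle between peg_short's own z axis and vertical below 0.12 rad and linear speed of peg_short below 0.02 m/s and distance of each of peg_medium, peg_long from where it was at the start of the episode below 0.03 m and angle between each of peg_medium, peg_long's own z axis and vertical below 0.15 rad) or (z of peg_medium_top in the frame of stand_foot between 0.091 and 0.097 m and horizontal distance between peg_medium_top and socket below 0.007 m and angle between peg_medium's own z axis and vertical below 0.12 rad and linear speed of peg_medium below 0.02 m/s and distance of each of peg_short, peg_long from where it was at the start of the episode below 0.03 m and angle between each of peg_short, peg_long's own z axis and vertical below 0.15 rad) or (z of peg_long_top in the frame of stand_foot between 0.091 and 0.097 m and horizontal distance between peg_long_top and socket below 0.007 m and angle between peg_long's own z axis and vertical below 0.12 rad and linear speed of peg_long below 0.02 m/s and distance of each of peg_short, peg_medium from where it was at the start of the episode below 0.03 m and angle between each of peg_short, peg_medium's own z axis and vertical below 0.15 rad)) and horizontal distance between depth_rod and rod_holder below 0.006 m and z of rod_tip in the frame of rod_holder below 0.01 m and angle between depth_rod's own z axis and vertical below 0.2 rad and linear speed of depth_rod below 0.02 m/s); the robot touches nothing.
It fails at once if a peg that does not match is set on the bottom of the socket (its top more than 6 mm off level) ((contact force between peg_short and socket_pad above 0.3 N and (z of peg_short_top in the frame of stand_foot below 0.088 m or z of peg_short_top in the frame of stand_foot above 0.1 m)) or (contact force between peg_medium and socket_pad above 0.3 N and (z of peg_medium_top in the frame of stand_foot below 0.088 m or z of peg_medium_top in the frame of stand_foot above 0.1 m)) or (contact force between peg_long and socket_pad above 0.3 N and (z of peg_long_top in the frame of stand_foot below 0.088 m or z of peg_long_top in the frame of stand_foot above 0.1 m))).
It fails at once if the rod or a peg is pressed on the bottom of the socket with more than 18 N (contact force between any of depth_rod, peg_short, peg_medium, peg_long and socket_pad above 18 N).
It fails at once if the rod or a peg is forced against the foot with more than 35 N (contact force between any of depth_rod, peg_short, peg_medium, peg_long and stand_foot above 35 N).
It fails at once if a bystander is moved by more than 30 mm (distance of any of spice_jar, candle, small_dish, pot, clothes_clip from where it was at the start of the episode above 0.03 m).
It also fails if it takes over 72 s, if anything falls off the work surface, if the arm or the gripper's body presses on something with over 40 N, if the wrist force passes 120 N, or if a joint passes its speed limit or range.

## Working session

There is one attempt and no reset: what is moved stays moved. The work goes in short steps, each a Python script; the robot and the scene stay as the last script left them, time stands still between calls to the robot, and variables do not carry over. Pictures are saved under pics/ and viewed, at most 10 in all, crops included, and the job is handed in when it is done.

```bash
mkdir -p pics; ls; cat > h.py <<'E'
import numpy as np, cv2
from workcell import robot, effector, grab_frame, camera_info, sign_off, boxes_of, outline_of, tip_of, monitor
def save(cam,name):
    im=grab_frame(cam); cv2.imwrite('pics/'+name,im[:,:,::-1]); return im
def proj(cam,p,info=None):
    c=info or camera_info(cam); E=np.array(c['extrinsics']); K=np.array(c['intrinsics'])
    q=E[:3,:3]@np.array(p)+E[:3,3]; q=K@np.array([q[0],-q[1],-q[2]]); return q[:2]/q[2]
def unproj(cam,uv,z,info=None):
    c=info or camera_info(cam); E=np.array(c['extrinsics']); K=np.array(c['intrinsics'])
    d=np.linalg.inv(K)@np.array([uv[0],uv[1],1.]); d=E[:3,:3].T@np.array([d[0],-d[1],-d[2]])
    o=-E[:3,:3].T@E[:3,3]; return o+d*(z-o[2])/d[2]
E
python3 - <<'E'
from h import *
for c in('top','scene'):
    save(c,c+'0.png'); print({k:v for k,v in camera_info(c).items() if k not in('intrinsics','extrinsics')})
    for n in ['stand_foot','socket','depth_rod','rod_tip','rod_holder','peg_short','peg_short_top','peg_medium_top','peg_long_top','spice_jar','pot']:
        try: print(c,n,[(np.round(d['location'],3).tolist(),round(d['score'],2)) for d in tip_of(c,n)][:5])
        except Exception as e: print(n,e)
E
```

```text
pics
{}
top stand_foot [([0.498, 0.023, 0.004], 0.75), ([0.471, -0.035, 0.055], 0.53), ([0.472, -0.038, 0.047], 0.22)]
top socket [([0.472, -0.037, 0.054], 0.69)]
top depth_rod [([0.463, -0.31, 0.004], 0.61)]
top rod_tip [([0.459, -0.31, 0.002], 0.51), ([0.47, -0.033, 0.054], 0.37)]
top rod_holder [([0.462, -0.305, -0.002], 0.74), ([0.417, -0.196, 0.001], 0.7)]
top peg_short [([0.459, -0.305, -0.002], 0.46), ([0.394, 0.228, -0.001], 0.36)]
top peg_short_top [([0.387, 0.234, 0.064], 0.38)]
top peg_medium_top [([0.413, 0.347, 0.074], 0.42), ([0.412, 0.349, 0.001], 0.24)]
top peg_long_top [([0.484, 0.295, 0.081], 0.43)]
top spice_jar [([0.564, 0.198, -0.0], 0.66)]
top pot [([0.555, -0.332, -0.001], 0.55), ([0.36, 0.282, 0.002], 0.34)]
{}
scene stand_foot [([0.495, 0.024, 0.002], 0.7)]
scene socket [([0.469, -0.037, 0.052], 0.89), ([0.388, 0.23, -0.002], 0.35)]
scene depth_rod []
scene rod_tip [([0.547, 0.376, 0.004], 0.22)]
scene rod_holder []
scene peg_short [([0.39, 0.233, -0.002], 0.47)]
scene peg_short_top [([0.393, 0.229, 0.066], 0.66), ([0.499, 0.028, 0.004], 0.31)]
scene peg_medium_top [([0.415, 0.345, 0.072], 0.59)]
scene peg_long_top [([0.483, 0.299, 0.082], 0.56)]
scene spice_jar [([0.564, 0.203, -0.002], 0.58), ([0.484, 0.299, 0.085], 0.34)]
scene pot [([0.551, -0.336, -0.005], 0.69)]
```

View pics/top0.png

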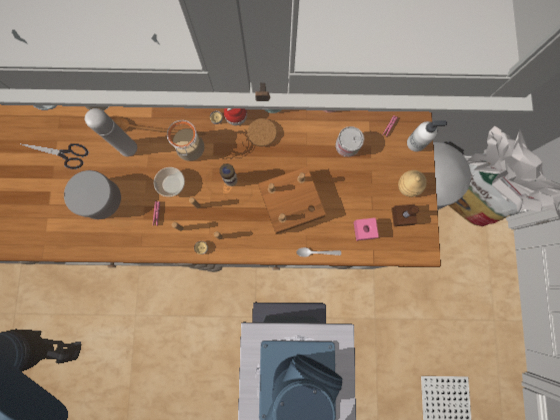

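View pics/scene0.png

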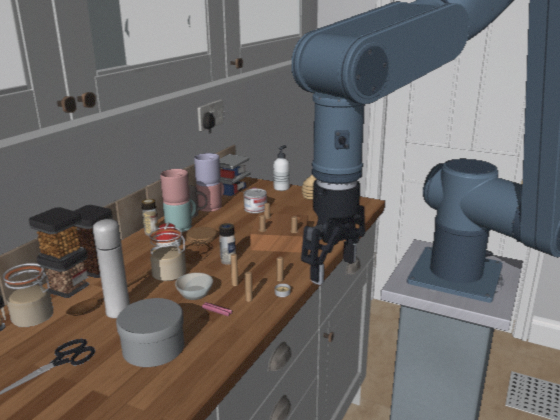

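The top view shows the dark holder with the rod at (404,214), a pink decoy holder at (366,229), the stand at (292,200) with its socket at (311,208), and spare pegs at (194,203), (177,226) and (217,236). The scene view confirms the three spare pegs and hides the holder. Next I'll look closer with the wrist camera over the socket and the rod.

```bash
python3 - <<'E'
from h import *
def L(n,f=tip_of): return [(np.round(d['location'],4).tolist(),round(d['score'],2)) for d in f('wrist',n)][:4]
robot.goto([0.45,-0.037,0.30],[np.pi,0,0]); print(monitor.read_q())
a=save('wrist','w1.png'); E=camera_info('wrist'); np.save('w1E.npy',E['extrinsics']); np.save('K.npy',E['intrinsics'])
print(L('socket'),L('stand_foot'), proj('wrist',[0.4705,-0.037,0.05]))
robot.goto([0.44,-0.308,0.30],[np.pi,0,0])
b=save('wrist','w2.png'); E=camera_info('wrist'); np.save('w2E.npy',E['extrinsics'])
print(L('depth_rod'),L('rod_holder'),L('pot'),proj('wrist',[0.461,-0.308,0.115]),np.linalg.inv(E['extrinsics'])[:3,3])
cv2.imwrite('pics/w12.png',cv2.resize(np.vstack([a,b])[:,:,::-1],None,fx=.7,fy=.7))
E
```

```text
[-3.28704467e-01  4.96771571e-02  1.67863813e+00  2.74250890e-04
  1.41337354e+00  1.24058171e+00]
[([0.4695, -0.0376, 0.0501], 0.89), ([0.4584, -0.3098, 0.0101], 0.69)] [([0.4974, 0.0181, -0.0005], 0.95)] [279.15546624 149.33541301]
[] [([0.4603, -0.3096, 0.0017], 0.96), ([0.4179, -0.1943, -0.0011], 0.94)] [([0.5506, -0.3332, -0.0002], 0.74)] [280.07874967 161.86922523] [ 0.52183821 -0.30693499  0.41805867]
```

View pics/w12.png

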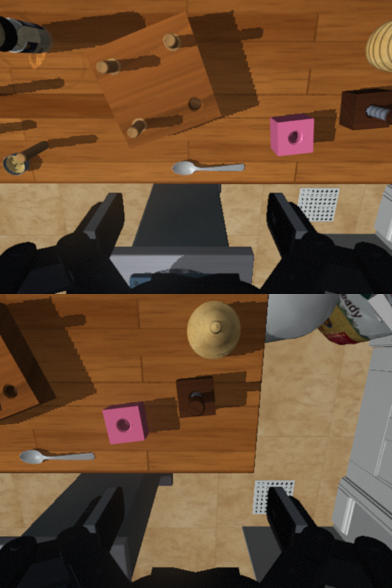

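The upper half shows the stand with its socket near (279,149) in the full picture. The lower half shows the dark holder with the rod near (280,152) and the pink decoy near (178,185). I'll zoom in on both to refine.

```bash
python3 - <<'E'
from h import *
K=np.load('K.npy')
def info(n): return dict(intrinsics=K,extrinsics=np.load(n))
out=[]
for f,e,c,pts in (('w1','w1E.npy',(279,149),[[0.4705,-0.037,0.05]]),('w2','w2E.npy',(280,150),[[.461,-.3085,.115],[.461,-.3085,.04]])):
    im=cv2.imread(f'pics/{f}.png'); x0,y0=c[0]-32,c[1]-40
    z=cv2.resize(im[y0:y0+70,x0:x0+66],None,fx=6,fy=6,interpolation=cv2.INTER_CUBIC)
    z=np.clip(z.astype(float)*1.6,0,255).astype(np.uint8)
    for p in pts:
        u=proj('',p,info(e)); print(f,u); cv2.drawMarker(z,tuple(int(6*(a-b+.5)) for a,b in zip(u,(x0,y0))),(0,255,0),0,12)
    print(x0,y0); out.append(z)
cv2.imwrite('pics/z.png',np.hstack(out))
E
```

```text
w1 [279.25667306 149.33820277]
247 109
w2 [280.8492756  161.73126028]
w2 [280.52147199 147.68574024]
248 110
```

View pics/z.png

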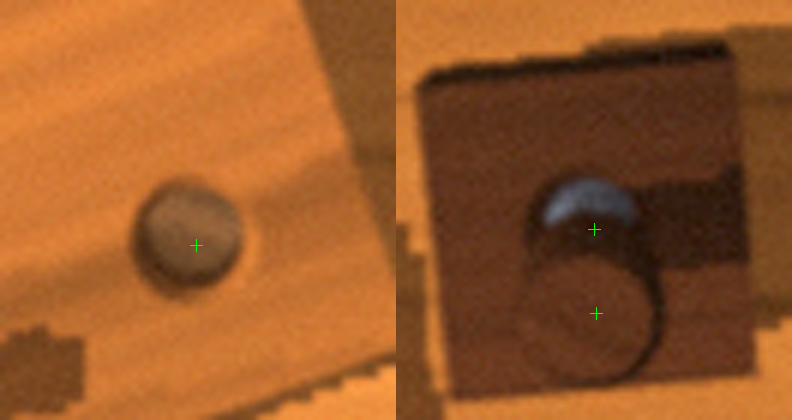

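The crops show the socket mouth centred about 1.4 px left and 1.2 px above my mark. The rod-handle top is within 1 px of its mark. I'll take one matched close view of the socket, with the same camera geometry as for the rod, so that calibration errors cancel.

```bash
python3 - <<'E'
from h import *
robot.goto([0.451,-0.036,0.235],[np.pi,0,0])
print(monitor.read_tool_pos())
im=save('wrist','w3.png'); E=camera_info('wrist'); np.save('w3E.npy',E['extrinsics'])
u=proj('wrist',[0.472,-0.036,0.05]); print(u)
out=[]
for f,c,m in (('w3',(280,162),u),('w2',(280,162),(280.8,161.7))):
    im=cv2.imread(f'pics/{f}.png'); x0,y0=c[0]-20,c[1]-20
    z=np.clip(cv2.resize(im[y0:y0+40,x0:x0+40],None,fx=10,fy=10,interpolation=cv2.INTER_CUBIC)*(1.8 if f=='w3' else 3.),0,255).astype(np.uint8)
    cv2.drawMarker(z,tuple(int(10*(a-b+.5)) for a,b in zip(m,(x0,y0))),(0,255,0),0,14)
    out.append(z)
cv2.imwrite('pics/z2.png',np.hstack(out))
robot.goto([0.4603,-0.308,0.20],[np.pi,0,0]); print(monitor.read_t(),monitor.read_tool_pos(),monitor.read_q())
E
```

```text
[ 0.45166116 -0.03678792  0.23551292]
[276.85845495 162.24681548]
7.1417 [ 0.46029717 -0.30721256  0.20006175] [-7.90458516e-01  3.08735380e-01  1.60937671e+00  6.20391736e-04
  1.22409365e+00  7.80248344e-01]
```

View pics/z2.png

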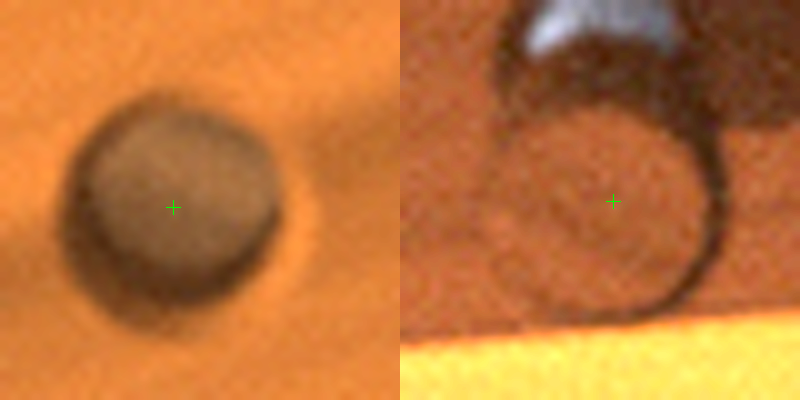

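The matched crops put the socket centre at about (186,211) and the handle top at about (208,211) in the right crop. That gives socket ≈ (0.4717,-0.037) and rod ≈ (0.460,-0.308). Grasping the rod now.

```bash
python3 - <<'E'
from h import *
robot.move_straight([0.4602,-0.308,0.103],feed=0.1,threshold=6); robot.wait(.2)
print(monitor.read_tool_pos(),monitor.read_ft_force())
effector.close(); robot.wait(.2)
print('w',monitor.read_gripper_width(),monitor.read_grasp_force(),monitor.read_ft_force(),monitor.read_wrist_torque(),monitor.read_tool_pos(),monitor.read_t())
E
```

```text
[ 0.46045867 -0.30825299  0.10362447] [ 0.06875567  0.432215   -0.26907171]
w 0.020496435915624316 58.78857367960222 [-0.33098853  0.25704437  3.01557802] [ 0.09019315  0.0091604  -0.01877511] [ 0.46028266 -0.30803985  0.10318292] 9.2667
```

```bash
python3 - <<'E'
from h import *
robot.move_straight([0.4602,-0.308,0.235],feed=0.12)
print(monitor.read_gripper_width(),monitor.read_ft_force())
robot.move_straight([0.4717,-0.037,0.235],feed=0.2); robot.wait(.3)
im=save('wrist','w4.png'); E=camera_info('wrist'); np.save('w4E.npy',E['extrinsics'])
p=monitor.read_tool_pos(); print(p,monitor.read_ft_force(),monitor.read_t())
z=im[:,:,::-1].copy()
for q in ([p[0],p[1],p[2]+.012],[p[0],p[1],p[2]-.098],[.4717,-.037,.05]):
    u=proj('wrist',q); print(u); cv2.drawMarker(z,tuple(int(round(a)) for a in u),(0,255,0),0,8)
cv2.imwrite('pics/w4m.png',cv2.resize(np.clip(z[100:380,150:430].astype(float)*1.6,0,255).astype(np.uint8),None,fx=2,fy=2,interpolation=cv2.INTER_CUBIC))
E
```

```text
0.02035374651824686 [-1.05876238e-03  4.78380082e-01 -1.81496275e+00]
[ 0.47169676 -0.03739799  0.23492469] [ 0.16653046  0.14065085 -0.39880913] 12.375
[277.71806781 329.59832538]
[278.24733846 219.87351401]
[277.96268044 184.87641326]
```

View pics/w4m.png

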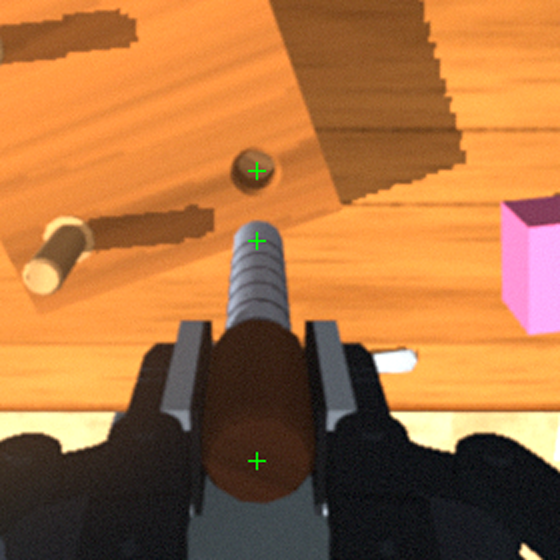

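The picture shows the rod straight in the grip, its tip on the projected mark at (257,240). The socket is centred at about (255,171), against the mark at (257,170), so it is aligned to under 1 mm. I'll probe with a light threshold.

```bash
python3 - <<'E'
from h import *
x,y=0.4717,-0.0365
robot.move_straight([x,y,0.158],feed=0.12); robot.wait(.2)
print(monitor.read_tool_pos(),monitor.read_ft_force())
r=robot.move_straight([x,y,0.104],feed=0.02,threshold=2.5); robot.wait(.3)
p=monitor.read_tool_pos(); print(r,p,'tip',p[2]-.098,monitor.read_ft_force(),monitor.read_wrist_torque(),monitor.read_t())
E
```

```text
[ 0.4722312  -0.03666742  0.15881338] [-0.04911307  0.46454679 -1.13427741]
True [ 0.4715421  -0.03643739  0.12651903] tip 0.02851903192656227 [ 1.1844572  -0.52144668  4.39903372] [-0.09649751 -0.14579095  0.00599041] 15.225
```

```bash
python3 - <<'E'
from h import *
x,y=0.4717,-0.0365
for dx,dy in ((.0006,-.0004),(0.001,-0.0008)):
    robot.move_straight([x+dx,y+dy,0.131],feed=0.03); robot.wait(.2)
    print('free',monitor.read_ft_force())
    r=robot.move_straight([x+dx,y+dy,0.118],feed=0.015,threshold=3); robot.wait(.3)
    p=monitor.read_tool_pos(); print(r,p,'tip',p[2]-.098,monitor.read_ft_force(),monitor.read_t())
E
```

```text
free [-0.20240312  0.6173     -0.78968691]
True [ 0.47222204 -0.03689056  0.12666026] tip 0.02866025875122541 [ 0.44484916 -0.50657193  4.23419587] 16.4917
free [-1.17244867 -0.13388044 -0.48269136]
True [ 0.47229705 -0.03710269  0.12676556] tip 0.02876555668742309 [ 0.67041832 -0.01677945  4.18537737] 17.7417
```

Three probes at different offsets agree: tip at 28.7 mm with about 1.2 mm of cork give, so the bottom is at 30 mm and the socket is 20 mm deep. That means the short peg. Returning the rod.

```bash
python3 - <<'E'
from h import *
robot.move_straight([0.4722,-0.0369,0.235],feed=0.12)
robot.move_straight([0.4602,-0.308,0.235],feed=0.2); robot.wait(.2)
robot.move_straight([0.4602,-0.308,0.15],feed=0.1); robot.wait(.2)
r=robot.move_straight([0.4602,-0.308,0.1022],feed=0.03,threshold=4); robot.wait(.2)
p=monitor.read_tool_pos(); print(r,p,monitor.read_ft_force(),monitor.read_t())
if p[2]<.1055:
    effector.gripper_open(); robot.wait(.4)
    robot.move_straight([0.4602,-0.308,0.24],feed=0.12)
    robot.goto([0.38,0.10,0.28],[np.pi,0,0]); robot.goto([0.37,0.231,0.25],[np.pi,0,0]); robot.wait(.3)
    im=save('wrist','w5.png'); E=camera_info('wrist'); print(monitor.read_tool_pos(),monitor.read_t())
    for n in('peg_short_top','peg_medium_top','peg_long_top'): print(n,[(np.round(d['location'],4).tolist(),round(d['score'],2)) for d in tip_of('wrist',n)][:3])
    z=im[:,:,::-1].copy(); u=proj('wrist',[.391,.231,.064],E); print(u)
    x0,y0=int(u[0])-50,int(u[1])-50
    z=cv2.resize(np.clip(z[y0:y0+100,x0:x0+100]*1.5,0,255).astype(np.uint8),None,fx=6,fy=6,interpolation=cv2.INTER_CUBIC)
    cv2.drawMarker(z,tuple(int(6*(a-b+.5)) for a,b in zip(u,(x0,y0))),(0,255,0),0,14); cv2.imwrite('pics/w5m.png',z)
    save('top','top2.png'); print([(np.round(d['location'],3).tolist(),round(d['score'],2)) for d in boxes_of('top','depth_rod')])
E
```

```text
True [ 0.4601579  -0.30800205  0.10313724] [ 1.19512137 -0.29139863  5.79091051] 23.3667
[0.37046305 0.23024564 0.25029499] 28.2083
peg_short_top [([0.3916, 0.2315, 0.0642], 0.85)]
peg_medium_top [([0.4147, 0.3422, 0.0776], 0.6)]
peg_long_top [([0.4857, 0.298, 0.0815], 0.85)]
[277.50471306 161.59987656]
[([0.46, -0.304, 0.109], 0.41)]
```

View pics/w5m.png

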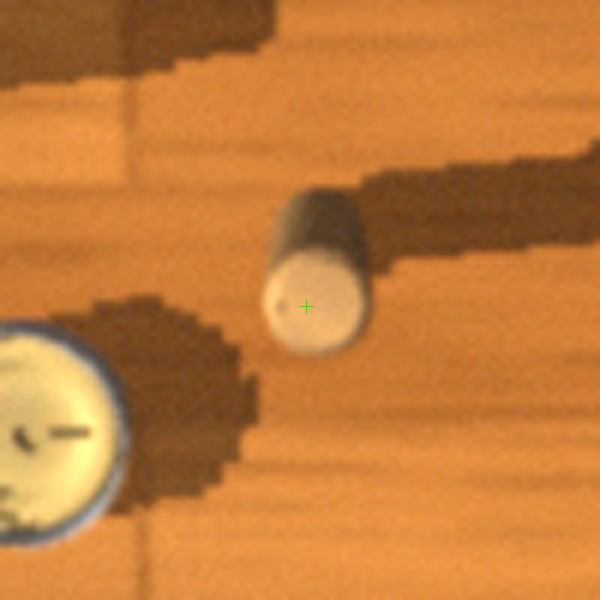

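The peg top is at (315,300) in the crop against the mark at (306,306), so the peg stands at about (0.392,0.2296). The candle is well clear of it. Gripping the short peg high up, carrying it and inserting it.

```bash
python3 - <<'E'
from h import *
robot.move_straight([0.392,0.2296,0.12],feed=0.15); robot.wait(.2)
robot.move_straight([0.392,0.2296,0.056],feed=0.08,threshold=6); robot.wait(.2)
effector.close(); robot.wait(.2); p0=monitor.read_tool_pos()
print('w',monitor.read_gripper_width(),p0,monitor.read_ft_force())
robot.move_straight([0.392,0.2296,0.19],feed=0.12)
robot.move_straight([0.4722,-0.0369,0.19],feed=0.2); robot.wait(.2)
im=save('wrist','w6.png'); p=monitor.read_tool_pos(); z=im[:,:,::-1].copy()
for q in ([p[0],p[1],p[2]+.008],[p[0],p[1],p[2]-.056],[.4722,-.0369,.05]):
    u=proj('wrist',q); cv2.drawMarker(z,tuple(int(round(a)) for a in u),(0,255,0),0,8)
cv2.imwrite('pics/w6m.png',cv2.resize(np.clip(z[100:380,150:430].astype(float)*1.6,0,255).astype(np.uint8),None,fx=2,fy=2,interpolation=cv2.INTER_CUBIC))
print(monitor.read_gripper_width(),p,monitor.read_ft_force(),monitor.read_t())
E
```

```text
w 0.014654365508212626 [0.39203268 0.22960935 0.05612786] [-0.96800245 -0.15011184  4.5355616 ]
0.014367988909093184 [ 0.47208933 -0.03629399  0.19006815] [ 0.24234905  0.83578765 -0.50641636] 34.7417
```

View pics/w6m.png

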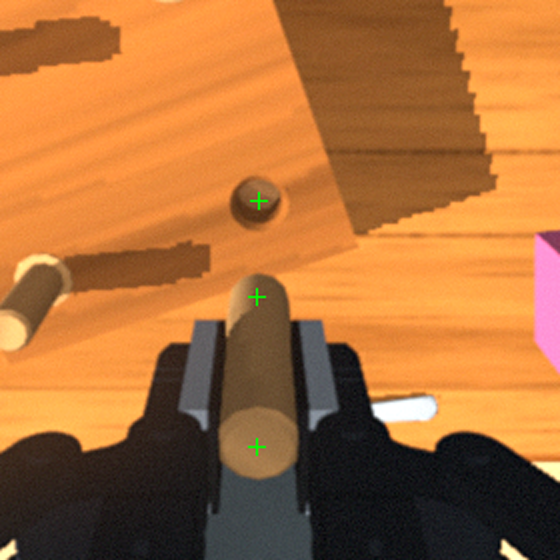

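The peg hangs straight: its top is at (258,442) against the mark at (257,446), and the socket is centred on its mark. Inserting.

```bash
python3 - <<'E'
from h import *
x,y=0.4722,-0.0369
robot.move_straight([x,y,0.114],feed=0.1); robot.wait(.3)
r=robot.move_straight([x,y,0.083],feed=0.02,threshold=3); robot.wait(.3)
p=monitor.read_tool_pos(); print(r,p,monitor.read_ft_force(),monitor.read_t())
if p[2]<.088:
    effector.gripper_open(); robot.wait(.4); print(monitor.read_gripper_width(),monitor.read_ft_force())
    robot.move_straight([x,y,0.20],feed=0.12)
    robot.goto([0.43,-0.15,0.33],[np.pi,0,0]); robot.wait(.3)
    im=save('wrist','w7.png'); print(monitor.read_t())
    for n in('peg_short_top','socket','depth_rod'): print(n,[(np.round(d['location'],4).tolist(),round(d['score'],2)) for d in tip_of('wrist',n)][:3])
E
```

```text
True [ 0.47204777 -0.03685667  0.08455607] [1.16790076 0.46459003 4.53964394] 37.575
0.08527919026923081 [-0.57847133  0.30698531 -0.27991196]
40.8667
peg_short_top [([0.468, -0.0355, 0.096], 0.88)]
socket [([0.4672, -0.0372, 0.047], 0.66)]
depth_rod [([0.4615, -0.3118, 0.0039], 0.81)]
```

View pics/w7.png

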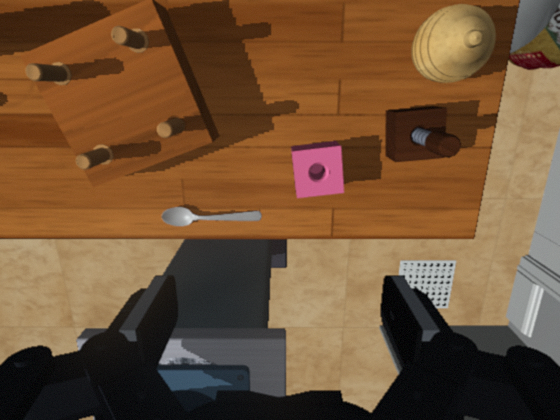

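The picture shows the short peg upright in the socket at (165,129), level with the other three pegs. The rod is back in its dark holder at (420,135). Handing in.

```bash
python3 -c "
from h import *
print(sign_off())"
```

```text
the job is handed in; nothing more can be done
None
```

The socket measured 20 mm deep, so I put the rod back in its holder and fitted the short peg level with the fixed ones; the job was handed in after about 41 s, with no verdict returned.

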